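# Find the rocking pot lid and press it home

## Robot

A 6-joint arm with a two-finger parallel gripper is mounted at the origin on a cart in front of the work surface, level with it; the furniture and walls round the work are solid. World frame = base frame: x ahead of the robot, y to its left, z up, the work surface at z = 0. Lengths are in m, angles in rad, forces in N, time in s.
With the tool pointing down it reaches from about 0.35 to 0.85 m from the base axis. Payload 8.1 kg.
Tool frame: the origin (TCP) lies at the centre of the arm's flange, where the gripper is bolted on; the fingertips stand 186 mm ahead of it and the grasp point (between the pads) lies 167 mm ahead of it; z points along the fingers, y is the line along which they close (so a half turn about z gives the same grasp; the last joint's range is limited). The gripper opens to 93 mm and grips with 3 to 60 N. Pads are 15 mm wide; open, the fingers measure 128 mm over their backs; the gripper's body (75 mm by 188 mm) begins 65 mm behind the grasp point.
Start: joints at [1.212, 0.13, 1.488, -0, 1.523, -0.085], TCP at [0.162, 0.578, 0.405] pointing down, gripper open.
Joint ranges: [-2.96, 2.96], [-0.89, 2.26], [0.02, 2.5], [-1.34, 4.48], [0, 2.73], [-2.66, 2.66]. Speed limits (rad/s): [2.39, 2.39, 2.79, 3.14, 3.14, 3.14].

## Interface

Orientations are given as a rotation vector (axis times angle).
In Python, from plant import robot gives the robot as it stands.
- The arm moves only by the tool apply_moves, never from a script. Its argument "series" is a list of rows, each a list of 2 entries, a list of its own where there are three numbers: the shift along the tool's x, y, z in mm, then the turn, a rotation vector about the tool's x, y, z in rad. A call has 1 to 12 rows; each row shifts and turns the commanded pose from where the row before left it, along the tool's axes as they then stand; what a row does not reach is not made up. A row lasts 1/12 s, in which the tool goes at most 41.7 mm and 7.16 degrees, less where a joint would pass 70% of its speed; a pose out of reach is approached as far as the arm can. A call is refused whole if a number of a shift passes 41.7 or a number of a turn 0.125, either way. A call with a gripper value outside its range is refused whole. "claw" is the opening, from 0 (shut) to 1 (fully open), set as the call begins (left out, the last holds). The fingers move at their own pace and stop on an object; "newtons" is the grip in N (left out, the last holds). Time passes only in rows, so rows that do not move let the fingers close. It gives the time, the measured TCP pose, the force, the opening and the grip force at its end, in the units of the state.
- robot.read_state(): the state, without advancing time (a new reading comes with each control period).
- robot.read_camera(name): name is "side" or "top" or "wrist"; returns (picture, depth): 384x512x3 uint8, blue, green, red; 384x512 float32, m along the optical axis (not along the pixel's ray), 0 where there is no reading.
- robot.calibration(name): a dict with "fx", "fy", "cx", "cy" (pixels), "extrinsics" (4x4, takes a point from world to camera coordinates). Camera axes: x right, y down, z forward; pixel columns grow to the right and rows downward; lengths in m; the calibration is good to about 2 mm. A picture is of the moment at which its call begins: read the wrist's pose just before it. calibration takes no time and is no camera call; for the wrist camera it gives the pose at the moment of the call.
- robot.close_job(): hands the job in; it is judged then, once.
The state is a dict: "t": time; "q": joint angles; "dq": joint speeds; "joint_torque": joint torques, N m; "tool_pos": TCP position; "orientation": TCP orientation; "force": force on the tool from outside, world axes, zero at the start; "wrist_torque": the same for the moment, N m; "opening": finger opening in m; "gripper_force": force on a finger pad.
Only numpy, scipy, OpenCV 4.12 (cv2) and the standard library are available. Lean on these libraries where they do the work, as an engineer would, in place of code of your own. Each camera call takes 0.05 s, during which the arm holds its last target. There are 200 camera calls.

## Task

One of the four lidded pots has a lid that is not pressed home. With closed fingertips press the lids gently near their edge, one after another, until you find the one that rocks, then press that lid firmly on its middle until it is fully home and let go. Press the tight lids only gently, pick nothing up, and leave the other things on the worktop where they stand.

Things in the scene. Friction and masses are not known exactly. Their poses are not given: they have to be found in the camera images.
- lid_a: one of four alike round white lids, 97 mm across, each on a fixed steel pot; z up. Origin: centre of its top face, which is flat out to 40 mm save for a 34 mm wide middle pad 1.2 mm higher and a bead 1.2 mm high at 42 mm radius. The four tops lie 83 to 93 mm above the worktop because the pots differ in height, so a lid's height does not show whether it is home
- lid_b: another of the four lids, same size and origin. A tight lid (three of the four) stays level wherever it is pressed, gives only about 0.5 mm per newton on its soft gasket and springs back; pressing it with more than 16 N harms it, 2 to 6 N is enough to test it
- lid_c: another of the four lids, same size and origin. The loose lid (one of the four, in any place) is level too while untouched, but pressed with 1.5 to 5 N about 36 mm from its centre it tips by about 0.16 rad, that side going down 4 to 6 mm, and levels itself when let go
- lid_d: another of the four lids, same size and origin. The loose lid, pressed on its middle pad, holds to about 17 N, then sinks 7 mm and stays down, no longer rocking: 21 to 25 N is plenty. Lids cannot be pulled off; which place holds the loose one changes from start to start
- salt_shaker: salt shaker, 44 mm across, 90 mm tall, loose; origin under its centre
- portion_cup_0: steel portion cup, 61 mm across, 37 mm tall, loose; origin under its centre
- portion_cup_1: steel portion cup, 61 mm across, 37 mm tall, loose; origin under its centre
- portion_cup_2: steel portion cup, 61 mm across, 37 mm tall, loose; origin under its centre
- probe: probe thermometer, 212 mm long, 22 mm high, lying loose; origin under its centre
- squeeze_bottle_0: squeeze bottle, 57 mm across, 218 mm tall, loose; origin under its centre

How it is judged:
By the outcome, as a careful person would: the job done as asked, in the order asked, and still so for the second after the job is handed in, with the robot touching nothing.
It also fails if it takes over 58 s, if anything falls off the work surface, if the arm or the gripper's body presses on something with over 40 N, if the wrist force passes 120 N, or if a joint passes its speed limit or range.

## Working session

There is one attempt and no reset: what is moved stays moved. The work goes in short steps, Python scripts to look and compute and a tool call to move; the robot and the scene stay as the last step left them, time stands still between calls to the robot, and variables do not carry over. Pictures are saved under pics/ and viewed, at most 10 in all, crops included, and the job is handed in when it is done.

Besides the shell and the picture viewer there is one more tool, called after ">>>" by a JSON object that holds its "name" and its "arguments". apply_moves: Moves the arm, as the interface text tells. Its arguments: {"type":"object","properties":{"series":{"type":"array"},"claw":{"type":"number"},"newtons":{"type":"number"}},"required":["series"]}

```bash
mkdir -p pics; ls; python3 - <<'E'
from plant import robot
import cv2,numpy as np
s=robot.read_state();print({k:np.round(v,4) for k,v in s.items()})
for n in("top","side"):
    p,d=robot.read_camera(n);cv2.imwrite(f"pics/{n}0.png",p);np.save(f"{n}0.npy",d)
    c=robot.calibration(n);print(n,c["fx"],c["cx"],c["cy"],np.round(c["extrinsics"],3).tolist())
E
```

```text
pics
{'t': np.float64(0.0), 'q': array([ 1.2116,  0.1311,  1.4892, -0.    ,  1.523 , -0.0854]), 'dq': array([-0.0004, -0.0003, -0.0001, -0.0011,  0.0018, -0.0006]), 'joint_torque': array([ 2.00000e-03, -5.59827e+01, -4.91780e+01,  7.72000e-02,
        3.53000e-02, -1.00000e-04]), 'tool_pos': array([0.1621, 0.5775, 0.4037]), 'orientation': array([-4.2860e-01, -3.1118e+00,  2.7000e-03]), 'force': array([ 0.0044,  0.0702, -0.6603]), 'wrist_torque': array([-0.0329, -0.0342, -0.0027]), 'gripper_force': np.float64(0.0), 'opening': np.float64(0.0927)}
top 396.73916387655015 254.87290759005984 189.54739079388116 [[-0.027, -1.0, 0.002, 0.028], [-0.998, 0.027, -0.054, 0.577], [0.053, -0.003, -0.999, 1.072], [0.0, 0.0, 0.0, 1.0]]
side 394.03476510315926 256.68065132861886 188.72890219371433 [[0.996, -0.088, -0.02, -0.578], [-0.057, -0.436, -0.898, 0.109], [0.071, 0.896, -0.439, 0.963], [0.0, 0.0, 0.0, 1.0]]
```

View pics/top0.png

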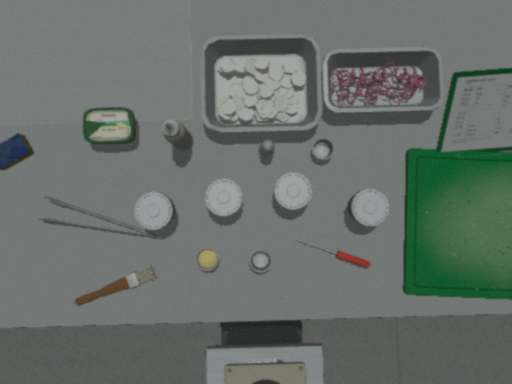

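View pics/side0.png

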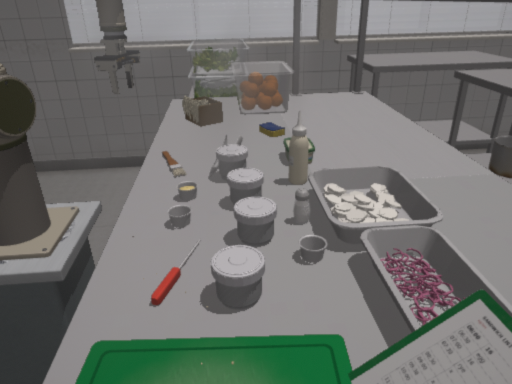

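The top view shows lids at about px (154,211), (224,198), (293,191) and (370,208). The bottle is at (178,133) and the shaker at (267,148). The side view agrees.

```bash
cat > h.py <<'E'
import numpy as np
from scipy.spatial.transform import Rotation as R
def ray_pt(c,u,v,z):
    E=c["extrinsics"];Rm=E[:3,:3];o=-Rm.T@E[:3,3]
    d=Rm.T@np.array([(u-c["cx"])/c["fx"],(v-c["cy"])/c["fy"],1])
    return o+d*(z-o[2])/d[2]
def world(c,u,v,dep):
    E=c["extrinsics"];p=np.array([(u-c["cx"])/c["fx"]*dep,(v-c["cy"])/c["fy"]*dep,dep])
    return E[:3,:3].T@(p-E[:3,3])
def to_tool(s,tgt):   # shift mm in tool axes for world displacement to tgt TCP
    return R.from_rotvec(s["orientation"]).inv().apply(np.array(tgt)-s["tool_pos"])*1000
E
python3 - <<'E'
from plant import robot
from h import *
import cv2
c=robot.calibration("top");p=cv2.imread("pics/top0.png");d=np.load("top0.npy")
g=cv2.cvtColor(p,cv2.COLOR_BGR2GRAY)
for n,(u,v) in dict(a=(154,211),b=(224,198),c=(293,191),d=(370,208),bottle=(172,127),shaker=(267,146)).items():
    if n in "abcd":
        m=np.zeros_like(g);cv2.circle(m,(u,v),26,255,-1);m=((g>150)&(m>0)).astype(np.uint8)
        k=max(cv2.findContours(m,0,1)[0],key=cv2.contourArea);(x,y),r=cv2.minEnclosingCircle(k)
    else:x,y,r=u,v,2
    dd=np.median(d[int(y)-8:int(y)+9,int(x)-8:int(x)+9]) if n in "abcd" else np.min(d[v-3:v+4,u-3:u+4])
    print(n,round(x,1),round(y,1),round(r,1),np.round(world(c,x,y,dd),4))
s=robot.read_state();Rm=R.from_rotvec(s["orientation"]).as_matrix();print(np.round(Rm,3))
E
```

```text
a 152.5 209.8 17.2 [0.5293 0.2742 0.0916]
b 222.9 196.8 17.5 [0.5578 0.0952 0.0852]
c 292.3 190.2 17.4 [ 0.5699 -0.0831  0.0855]
d 371.0 207.0 16.3 [ 0.5215 -0.2832  0.085 ]
bottle 172 127 2 [0.5198 0.0159 1.1013]
shaker 267 146 2 [ 0.6844 -0.0211  0.0941]
[[-0.963  0.27  -0.001]
 [ 0.27   0.963 -0.001]
 [ 0.    -0.002 -1.   ]]
```

```bash
python3 - <<'E'
from plant import robot
from h import *
import cv2
c=robot.calibration("top");d=np.load("top0.npy")
E=c["extrinsics"];v,u=np.mgrid[:384,:512]
P=np.stack([(u-c["cx"])/c["fx"]*d,(v-c["cy"])/c["fy"]*d,d],-1)
W=(P-E[:3,3])@E[:3,:3]
for n,q in dict(a=(.529,.274),b=(.558,.095),c=(.57,-.083),d=(.5215,-.283)).items():
    m=((W[...,2]>.075)&(W[...,2]<.105)&(np.hypot(W[...,0]-q[0],W[...,1]-q[1])<.065)&(d>.2)).astype(np.uint8)
    k=max(cv2.findContours(m,0,1)[0],key=cv2.contourArea);(x,y),r=cv2.minEnclosingCircle(k)
    w=W[m>0];z=np.median(w[np.hypot(*(w[:,:2]-w[:,:2].mean(0)).T)<.038,2])
    print(n,round(x,1),round(y,1),round(r,1),np.round(ray_pt(c,x,y,z),4),np.round(w.mean(0),4),z.round(4))
m=(W[...,2]>.15)&(W[...,2]<.24)&(d>.2);print("bottle",W[m].min(0),W[m].max(0))
s=robot.read_state()
E
```

```text
a 153.3 210.4 19.8 [0.5277 0.2724 0.0913] [0.5277 0.2729 0.0909] 0.0913
b 223.0 196.8 19.1 [0.5578 0.0949 0.0848] [0.5576 0.095  0.0848] 0.0848
c 292.2 190.4 19.0 [ 0.5694 -0.0827  0.0851] [ 0.5693 -0.0828  0.085 ] 0.0851
d 369.2 207.0 19.3 [ 0.5218 -0.2787  0.0845] [ 0.5217 -0.279   0.0843] 0.0845
bottle [ 0.70272163 -0.62077046  0.15000943] [0.85379099 0.22967459 0.22224305]
```

>>> {"name": "apply_moves", "arguments": {"series": [[[-33.4,-16.3,5],[0,0,0]],[[-33.4,-16.3,5],[0,0,0]],[[-33.4,-16.3,5],[0,0,0]],[[-33.4,-16.3,5],[0,0,0]],[[-33.4,-16.3,5],[0,0,0]],[[-33.4,-16.3,5],[0,0,0]],[[-33.4,-16.3,5],[0,0,0]],[[-33.4,-16.3,5],[0,0,0]],[[-33.4,-16.3,5],[0,0,0]],[[-33.4,-16.3,5],[0,0,0]],[[-33.4,-16.3,5],[0,0,0]],[[-33.4,-16.3,5],[0,0,0]]], "claw": 0}}

```text
t: 1.1
tool_pos: [0.4962, 0.2794, 0.3441]
orientation: [-0.429, -3.112, 0.0]
force: [-0.6, 0.4, 0.1]
opening: 0.0173
gripper_force: 0.0
```

>>> {"name": "apply_moves", "arguments": {"series": [[[0,0,0],[0,0,0]],[[0,0,0],[0,0,0]],[[0,0,0],[0,0,0]],[[0,0,0],[0,0,0]]]}}

```text
t: 1.43
tool_pos: [0.4944, 0.2818, 0.3447]
orientation: [-0.427, -3.112, -0.0]
force: [-0.2, -0.6, 0.5]
opening: 0.0005
gripper_force: 0.0
```

```bash
cat > st.py <<'E'
from plant import robot
from h import *
s=robot.read_state();print(s["t"].round(2),s["tool_pos"].round(4),s["force"].round(2),s["opening"].round(4),s["q"].round(2))
Rm=R.from_rotvec(s["orientation"]).as_matrix();print(Rm.round(4).tolist(),"tip",(s["tool_pos"]+Rm[:,2]*.186).round(4))
L=dict(a=(.5277,.2724,.0913),b=(.5577,.095,.0848),c=(.5694,-.0827,.0851),d=(.5218,-.2788,.0845))
for n,p in L.items():
    for k,r in (("edge",.033),("mid",0)):
        t=np.array(p)+Rm[:,0]*r-Rm[:,2]*.186; print(n,k,to_tool(s,t).round(1))
E
python3 st.py; python3 - <<'E'
from plant import robot
import cv2
p,d=robot.read_camera("wrist");cv2.imwrite("pics/w1.png",p)
E
```

```text
Traceback (most recent call last):
  File "st.py", line 3, in <module>
    s=robot.read_state();print(s["t"].round(2),s["tool_pos"].round(4),s["force"].round(2),s["opening"].round(4),s["q"].round(2))
                               ^^^^^^^^^^^^
AttributeError: 'float' object has no attribute 'round'
```

View pics/w1.png

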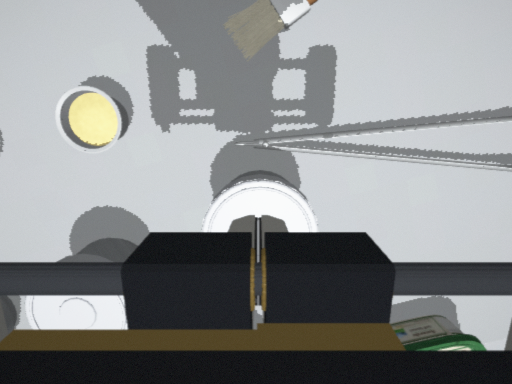

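The wrist view shows lid a's near edge arc at about px (262,185), with the shut fingers at (258,225) centred sideways on it. Aim looks good.

```bash
sed -i 's/^s=robot.read_state();/s={k:np.array(v) for k,v in robot.read_state().items()};/' st.py; python3 st.py
```

```text
1.48 [0.4943 0.282  0.3448] [-0.8   0.32  0.14] 0.0005 [ 0.43  0.08  1.65  0.    1.41 -0.87]
[[-0.9632, 0.2688, -0.0002], [0.2688, 0.9632, 0.0002], [0.0003, 0.0002, -1.0]] tip [0.4943 0.282  0.1588]
a edge [-1.8 -0.3 67.5]
a mid [-34.8  -0.3  67.5]
b edge [ -78.4 -163.1   74. ]
b mid [-111.4 -163.1   74. ]
c edge [-137.4 -331.1   73.6]
c mid [-170.4 -331.1   73.6]
d edge [-144.3 -532.8   74.2]
d mid [-177.3 -532.8   74.2]
```

>>> {"name": "apply_moves", "arguments": {"series": [[[-0.5,0,20],[0,0,0]],[[-0.5,0,20],[0,0,0]],[[0,0,14],[0,0,0]],[[0,0,8],[0,0,0]],[[0,0,0],[0,0,0]],[[0,0,0],[0,0,0]],[[0,0,0],[0,0,0]]]}}

```text
t: 2.07
tool_pos: [0.4963, 0.2813, 0.2841]
orientation: [0.427, 3.111, 0.002]
force: [0.9, -0.5, 0.1]
opening: 0.0004
gripper_force: 0.0
```

>>> {"name": "apply_moves", "arguments": {"series": [[[0,0,1],[0,0,0]],[[0,0,1],[0,0,0]],[[0,0,1],[0,0,0]],[[0,0,0],[0,0,0]],[[0,0,0],[0,0,0]]]}}

```text
t: 2.48
tool_pos: [0.4962, 0.2806, 0.2798]
orientation: [0.429, 3.112, 0.0]
force: [-0.6, 0.3, -0.4]
opening: 0.0004
gripper_force: 0.0
```

>>> {"name": "apply_moves", "arguments": {"series": [[[0,0,1],[0,0,0]],[[0,0,1],[0,0,0]],[[0,0,0],[0,0,0]],[[0,0,0],[0,0,0]]]}}

```text
t: 2.82
tool_pos: [0.4961, 0.2807, 0.2776]
orientation: [-0.429, -3.112, 0.0]
force: [0.1, 0.3, -1.4]
opening: 0.0007
gripper_force: 0.0
```

>>> {"name": "apply_moves", "arguments": {"series": [[[0,0,1],[0,0,0]],[[0,0,1],[0,0,0]],[[0,0,0],[0,0,0]],[[0,0,0],[0,0,0]]]}}

```text
t: 3.15
tool_pos: [0.4962, 0.2807, 0.2757]
orientation: [0.429, 3.112, 0.0]
force: [-0.4, -0.0, 0.3]
opening: 0.0006
gripper_force: 0.2
```

>>> {"name": "apply_moves", "arguments": {"series": [[[0,0,1],[0,0,0]],[[0,0,1],[0,0,0]],[[0,0,0],[0,0,0]],[[0,0,0],[0,0,0]]]}}

```text
t: 3.48
tool_pos: [0.4962, 0.2807, 0.2738]
orientation: [0.429, 3.112, 0.0]
force: [0.9, -0.2, 1.5]
opening: 0.0005
gripper_force: 0.6
```

>>> {"name": "apply_moves", "arguments": {"series": [[[0,0,1],[0,0,0]],[[0,0,0],[0,0,0]],[[0,0,0],[0,0,0]]]}}

```text
t: 3.73
tool_pos: [0.4963, 0.2807, 0.2729]
orientation: [0.429, 3.112, 0.0]
force: [0.2, -0.5, 1.9]
opening: 0.0006
gripper_force: 0.8
```

>>> {"name": "apply_moves", "arguments": {"series": [[[0,0,1],[0,0,0]],[[0,0,0],[0,0,0]],[[0,0,0],[0,0,0]]]}}

```text
t: 3.98
tool_pos: [0.4963, 0.2807, 0.2722]
orientation: [0.429, 3.112, 0.0]
force: [0.1, -1.2, 4.9]
opening: 0.0005
gripper_force: 2.4
```

>>> {"name": "apply_moves", "arguments": {"series": [[[0,0,1],[0,0,0]],[[0,0,0],[0,0,0]],[[0,0,0],[0,0,0]]]}}

```text
t: 4.23
tool_pos: [0.4964, 0.2808, 0.2719]
orientation: [0.429, 3.111, 0.0]
force: [-3.3, -3.0, 9.8]
opening: 0.0007
gripper_force: 5.2
```

```bash
cat > w.py <<'E'
import sys,cv2
from plant import robot
from h import *
F=[];
for i in range(3):
    p,d=robot.read_camera("wrist");F.append(robot.read_state()["force"][2])
print(np.round(F,2));cv2.imwrite(f"pics/{sys.argv[1]}.png",p);np.save("w.npy",d)
c=robot.calibration("wrist");E=c["extrinsics"];v,u=np.mgrid[:384,:512]
P=np.stack([(u-c["cx"])/c["fx"]*d,(v-c["cy"])/c["fy"]*d,d],-1);W=(P-E[:3,3])@E[:3,:3]
m=(d>.1)&(v<232)&(abs(u-258)<70)&(W[...,2]>.07)&(W[...,2]<.1)
w=W[m];print(len(w),w.min(0),w.max(0))
A=np.c_[w[:,:2]-w[:,:2].mean(0),np.ones(len(w))];print("slope",np.linalg.lstsq(A,w[:,2],rcond=None)[0])
E
python3 w.py pa
```

```text
[ 9.55  9.1  10.66]
2460 [0.47960981 0.24616975 0.07000475] [0.50877412 0.31863212 0.09999174]
slope [ 0.15071959 -0.03757081  0.08407039]
```

Lid a gave about 4.5 mm at under 2 N and then stopped hard. The wrist depth shows it tilted about 0.155 rad, so this is the loose lid. I'll let it go and move over its middle.

>>> {"name": "apply_moves", "arguments": {"series": [[[0,0,-5],[0,0,0]],[[0,0,-20],[0,0,0]],[[0,0,-20],[0,0,0]],[[0,0,0],[0,0,0]],[[0,0,0],[0,0,0]],[[0,0,0],[0,0,0]]]}}

```text
t: 4.88
tool_pos: [0.4959, 0.2806, 0.3148]
orientation: [-0.429, -3.111, 0.001]
force: [-0.2, 0.5, -1.0]
opening: 0.0004
gripper_force: 0.0
```

```bash
python3 w.py pa2; python3 st.py|head -4;python3 - <<'E'
import numpy as np,cv2
from plant import robot
from h import *
d=np.load("w.npy");c=robot.calibration("wrist");E=c["extrinsics"];v,u=np.mgrid[:384,:512]
P=np.stack([(u-c["cx"])/c["fx"]*d,(v-c["cy"])/c["fy"]*d,d],-1);W=(P-E[:3,3])@E[:3,:3]
m=(d>.1)&(W[...,2]>.078)&(W[...,2]<.1)&(v<260)
w=W[m][:,:2];ang=np.arctan2(w[:,1]-.2724,w[:,0]-.5277);r=np.hypot(w[:,0]-.5277,w[:,1]-.2724)
w=w[r<.065]; h=cv2.convexHull(w.astype(np.float32))[:,0]
hr=h[(h-[.5277,.2724])@[-.963,.27]>.005]
A=np.c_[2*hr,np.ones(len(hr))];x=np.linalg.lstsq(A,(hr**2).sum(1),rcond=None)[0];print("fit",x[:2],np.sqrt(x[2]+x[:2]@x[:2]),len(hr))
E
```

```text
[-0.18 -1.11 -0.52]
3874 [0.4781866  0.23315944 0.07004986] [0.52461671 0.32283816 0.09254779]
slope [ 0.17709371 -0.04756153  0.08830886]
5.03 [0.4956 0.2805 0.3141] [-0.68  0.18 -0.52] 0.0004 [ 0.42  0.11  1.68  0.    1.36 -0.87]
[[-0.9628, 0.2704, -0.0023], [0.2704, 0.9628, -0.001], [0.002, -0.0016, -1.0]] tip [0.4952 0.2803 0.1281]
a edge [-0.5  1.2 36.8]
a mid [-33.5   1.2  36.8]
fit [0.52712374 0.274207  ] 0.04879768117481787 28
```

View pics/pa2.png

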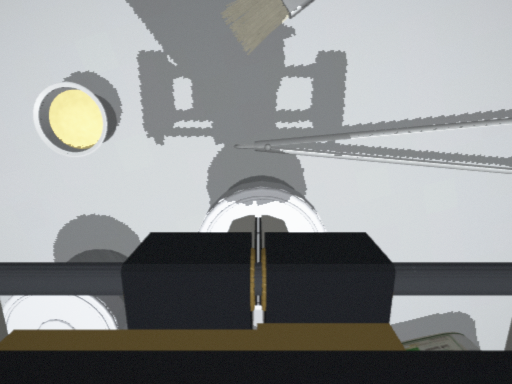

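The slope figure is contaminated by the rim wall, because it reads 0.177 with the lid untouched. I'll retest gently, measuring only the flat top.

```bash
cat > sl.py <<'E'
from plant import robot
from h import *
def go():
    c=robot.calibration("wrist");p,d=robot.read_camera("wrist");E=c["extrinsics"];v,u=np.mgrid[:384,:512]
    P=np.stack([(u-c["cx"])/c["fx"]*d,(v-c["cy"])/c["fy"]*d,d],-1);W=(P-E[:3,3])@E[:3,:3]
    q=W-[.527,.2735,0];r=np.hypot(q[...,0],q[...,1]);a=q@[-.963,.27,0];b=q@[.27,.963,0]
    m=(d>.1)&(r<.040)&(r>.019)&(abs(W[...,2]-.087)<.012)&(v<230)
    x=np.linalg.lstsq(np.c_[a[m],b[m],np.ones(m.sum())],W[m][:,2],rcond=None)[0]
    print(m.sum(),"slope a,b",x.round(3),"z near edge",np.median(W[m&(a>.028)][:,2]).round(4),"a range",a[m].min().round(3),a[m].max().round(3),robot.read_state()["force"][2])
go()
E
python3 sl.py
```

```text
1434 slope a,b [0.005 0.    0.09 ] z near edge 0.0897 a range 0.018 0.04 0.04626341674774591
```

>>> {"name": "apply_moves", "arguments": {"series": [[[-0.5,1,15],[0,0,0]],[[0,0,12],[0,0,0]],[[0,0,6],[0,0,0]],[[0,0,3],[0,0,0]],[[0,0,2],[0,0,0]],[[0,0,1],[0,0,0]],[[0,0,1],[0,0,0]],[[0,0,0],[0,0,0]],[[0,0,0],[0,0,0]]]}}

```text
t: 5.83
tool_pos: [0.4971, 0.2816, 0.2763]
orientation: [0.429, 3.112, 0.001]
force: [0.9, 1.0, -0.7]
opening: 0.0003
gripper_force: 0.1
```

```bash
python3 sl.py;python3 sl.py
```

```text
174 slope a,b [ 0.536 -0.004  0.071] z near edge 0.0893 a range 0.031 0.04 1.270900975222329
172 slope a,b [ 0.579 -0.001  0.07 ] z near edge 0.0893 a range 0.031 0.04 -0.1254757083838331
```

>>> {"name": "apply_moves", "arguments": {"series": [[[0,0,1],[0,0,0]],[[0,0,1],[0,0,0]],[[0,0,1],[0,0,0]],[[0,0,0.5],[0,0,0]],[[0,0,0],[0,0,0]],[[0,0,0],[0,0,0]]]}}

```text
t: 6.43
tool_pos: [0.4971, 0.2815, 0.2726]
orientation: [0.429, 3.111, 0.0]
force: [1.7, 0.1, 2.5]
opening: 0.0007
gripper_force: 1.2
```

```bash
python3 sl.py;python3 sl.py;python3 sl.py;python3 sl.py; python3 st.py|head -2; python3 - <<'E'
from plant import robot
import cv2
p,d=robot.read_camera("side");cv2.imwrite("pics/s2.png",cv2.resize(p[90:220,150:330],None,fx=4,fy=4,interpolation=3))
E
```

```text
236 slope a,b [ 0.742 -0.003  0.06 ] z near edge 0.0844 a range 0.031 0.04 2.9361817314252807
238 slope a,b [ 0.701 -0.003  0.061] z near edge 0.0843 a range 0.031 0.04 2.6872538007772806
230 slope a,b [0.772 0.001 0.059] z near edge 0.0844 a range 0.031 0.04 3.388601627641628
234 slope a,b [ 0.716 -0.001  0.061] z near edge 0.0843 a range 0.031 0.04 3.3471831226432656
6.63 [0.4971 0.2816 0.2725] [1.61 0.13 3.35] 0.0004 [ 0.43  0.15  1.71 -0.    1.28 -0.87]
[[-0.9628, 0.2704, 0.0007], [0.2704, 0.9628, 0.0002], [-0.0006, 0.0004, -1.0]] tip [0.4972 0.2816 0.0865]
```

View pics/s2.png

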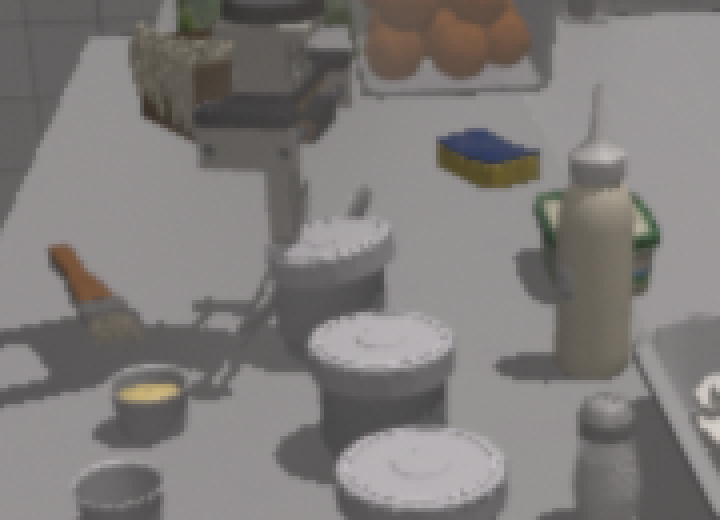

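The side view shows lid a, under the finger at (285,235), clearly tipped down at the pressed side. Edge z is down 5 mm at about 3 N, so lid a is the loose one. Next I lift, move to the middle and press firmly.

>>> {"name": "apply_moves", "arguments": {"series": [[[0,0,-8],[0,0,0]],[[0,0,-16],[0,0,0]],[[-15.5,0,0],[0,0,0]],[[-15.5,0,0],[0,0,0]],[[0,0,6],[0,0,0]],[[0,0,6],[0,0,0]],[[0,0,3],[0,0,0]],[[0,0,1],[0,0,0]],[[0,0,0],[0,0,0]],[[0,0,0],[0,0,0]],[[0,0,0],[0,0,0]]]}}

```text
t: 7.6
tool_pos: [0.5265, 0.2734, 0.2804]
orientation: [0.428, 3.112, 0.0]
force: [0.4, 0.9, -0.2]
opening: 0.0002
gripper_force: 0.0
```

>>> {"name": "apply_moves", "arguments": {"series": [[[0,0,1],[0,0,0]],[[0,0,1],[0,0,0]],[[0,0,1],[0,0,0]],[[0,0,0],[0,0,0]],[[0,0,0],[0,0,0]]]}}

```text
t: 8.02
tool_pos: [0.5268, 0.2732, 0.2778]
orientation: [0.429, 3.112, 0.001]
force: [-1.9, -0.1, 4.1]
opening: 0.0006
gripper_force: 2.4
```

>>> {"name": "apply_moves", "arguments": {"series": [[[0,0,1],[0,0,0]],[[0,0,1],[0,0,0]],[[0,0,0],[0,0,0]],[[0,0,0],[0,0,0]]]}}

```text
t: 8.35
tool_pos: [0.5269, 0.2733, 0.277]
orientation: [0.429, 3.112, 0.001]
force: [-5.5, -2.4, 13.6]
opening: 0.0009
gripper_force: 6.8
```

>>> {"name": "apply_moves", "arguments": {"series": [[[0,0,1],[0,0,0]],[[0,0,0],[0,0,0]],[[0,0,0],[0,0,0]]]}}

```text
t: 8.6
tool_pos: [0.5269, 0.2733, 0.2761]
orientation: [0.429, 3.111, 0.001]
force: [-7.1, -2.8, 14.8]
opening: 0.0005
gripper_force: 7.4
```

>>> {"name": "apply_moves", "arguments": {"series": [[[0,0,1],[0,0,0]],[[0,0,0],[0,0,0]],[[0,0,0],[0,0,0]]]}}

```text
t: 8.85
tool_pos: [0.5269, 0.2733, 0.2752]
orientation: [0.429, 3.111, 0.001]
force: [-7.0, -2.0, 15.3]
opening: 0.0002
gripper_force: 7.5
```

>>> {"name": "apply_moves", "arguments": {"series": [[[0,0,1],[0,0,0]],[[0,0,0],[0,0,0]],[[0,0,0],[0,0,0]]]}}

```text
t: 9.1
tool_pos: [0.5269, 0.2732, 0.2742]
orientation: [0.429, 3.111, 0.001]
force: [-6.5, -3.3, 15.1]
opening: 0.0005
gripper_force: 7.6
```

>>> {"name": "apply_moves", "arguments": {"series": [[[0,0,1],[0,0,0]],[[0,0,1],[0,0,0]],[[0,0,1],[0,0,0]],[[0,0,0],[0,0,0]],[[0,0,0],[0,0,0]]]}}

```text
t: 9.52
tool_pos: [0.5269, 0.2732, 0.2711]
orientation: [0.429, 3.111, 0.001]
force: [-6.2, -2.6, 14.1]
opening: 0.0004
gripper_force: 7.4
```

>>> {"name": "apply_moves", "arguments": {"series": [[[0,0,1],[0,0,0]],[[0,0,0],[0,0,0]],[[0,0,0],[0,0,0]]]}}

```text
t: 9.77
tool_pos: [0.5269, 0.2733, 0.2706]
orientation: [0.428, 3.111, 0.001]
force: [-9.0, -4.1, 18.7]
opening: 0.0003
gripper_force: 9.3
```

>>> {"name": "apply_moves", "arguments": {"series": [[[0,0,1],[0,0,0]],[[0,0,0],[0,0,0]],[[0,0,0],[0,0,0]]]}}

```text
t: 10.02
tool_pos: [0.527, 0.2733, 0.2705]
orientation: [0.428, 3.111, 0.001]
force: [-12.7, -5.4, 26.2]
opening: 0.0007
gripper_force: 12.6
```

It reached a hard stop at 26 N after about 7 mm. Letting go and checking.

>>> {"name": "apply_moves", "arguments": {"series": [[[0,0,0],[0,0,0]],[[0,0,-6],[0,0,0]],[[0,0,-15],[0,0,0]],[[0,0,-25],[0,0,0]],[[0,0,-35],[0,0,0]],[[0,0,-25],[0,0,0]],[[0,0,0],[0,0,0]],[[0,0,0],[0,0,0]],[[0,0,0],[0,0,0]],[[0,0,0],[0,0,0]]]}}

```text
t: 10.85
tool_pos: [0.5263, 0.2729, 0.3712]
orientation: [-0.428, -3.11, 0.002]
force: [-0.2, -0.4, -0.4]
opening: 0.0003
gripper_force: 0.0
```

```bash
sed -i 's/^go()//' sl.py; python3 - <<'E'
from plant import robot
from h import *
import cv2
for n in ("wrist","side"):
    c=robot.calibration(n);p,d=robot.read_camera(n);E=c["extrinsics"];v,u=np.mgrid[:384,:512]
    P=np.stack([(u-c["cx"])/c["fx"]*d,(v-c["cy"])/c["fy"]*d,d],-1);W=(P-E[:3,3])@E[:3,:3]
    for C in ((.527,.2735),(.5577,.095)):
        q=W[...,:2]-C;r=np.hypot(q[...,0],q[...,1]);m=(d>.1)&(r<.038)&(r>.019)&(abs(W[...,2]-.085)<.012)
        if m.sum()>50:print(n,C,m.sum(),np.linalg.lstsq(np.c_[q[m],np.ones(m.sum())],W[m][:,2],rcond=None)[0].round(4))
    if n=="side":cv2.imwrite("pics/s3.png",cv2.resize(p[90:220,150:330],None,fx=4,fy=4,interpolation=3))
print(robot.read_state()["tool_pos"])
E
```

```text
wrist (0.527, 0.2735) 3555 [-0.0008 -0.0009  0.0827]
wrist (0.5577, 0.095) 1721 [ 0.0016 -0.0017  0.0836]
side (0.527, 0.2735) 124 [ 0.0044 -0.0037  0.0838]
side (0.5577, 0.095) 188 [-0.0014  0.0006  0.0844]
[0.52634139 0.27294783 0.37129545]
```

View pics/s3.png

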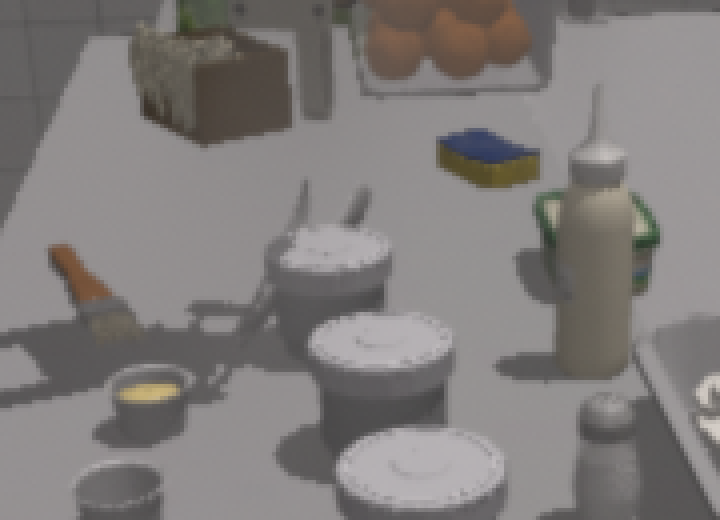

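Lid a, at (330,255) in the crop, is level and about 7 mm lower (0.0900 → 0.0827). Nothing else has moved and the gripper is clear.

```bash
python3 -c "
from plant import robot
print(robot.close_job())"
```

```text
the job is handed in; nothing more can be done
None
```

The loose lid was the leftmost one (my lid a): it rocked when pressed near its edge, twice to be sure (the first press reached about 10 N, above the suggested 5 N). It then sank about 7 mm, fully home, under a firm press on its middle that peaked at about 26 N. It stayed down and level after release, the other three lids never needed testing, nothing else was seen to move, and the job is handed in.

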